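# Tip the used coupons out of the flip-top box

### The job

Take the flip-top box out of its slanted rest, turn it over above the discard bin so that its lid swings open by itself and all three used steel coupons slide out, down through the slot into the bin. Then turn it upright again and put it back fully home in the slanted rest the way it was, lid shut, and let go. Leave everything else on the bench where it is.

Things in the scene. Friction and masses are not known exactly. Their poses are not given: they have to be found in the camera images.
- coupon_box: Loose aluminium flip-top box, 48 (x) x 50 (y) x 105 mm (z) with lid shut 108, walls and floor 3 mm, about 0.25 kg empty, plain flat faces. Origin: centre of its underside; z runs to its mouth. It starts in the rest leaning 60 degrees from upright: z away from the robot and up, +x face on the ramp, -x face looking up towards the robot, y faces free above the low cheeks (grasp with the fingers along its +x).
- box_mouth (a point): Centre of the box's mouth, at z = 105 mm of the box; it has the box's axes. The lid covers it and is hinged on the upper edge of the box's -x side.
- lid (a joint): Lid angle in rad: 0 shut, growing as it opens, stop at 1.9. The lid (48 x 50 x 3 mm plate, 30 g, with a dark tab reaching 10 mm beyond the box's +x side) has no latch and no spring: only gravity shuts it or swings it open, almost without friction.
- rest: Steel slanted rest, fixed; origin on the table under the seat, z up, x level. A foot and a ramp at right angles make an L-shaped seat 62 mm wide leaning 60 degrees from upright. The ramp reaches 79 mm up the box's +x face; two 4 mm cheeks, 58 mm apart inside, hold the box's y faces up to 22 mm from the foot, over the 22 mm of its depth next to the ramp. Base plate 120 x 75 x 8 mm.
- rest_seat (a point): Where the box's origin lies when it is fully home: 50 mm above the rest's origin, axes as the rest. The seated box's axes are these turned 60 degrees about y, so that its z leans towards the rest's x.
- discard_bin: Fixed discard bin, clear sides, 112 (x) x 152 (y) x 130 mm tall, walls 5 mm, origin centre of the underside, z up. Its whole top is an open funnel: two steel slopes (57 degrees) run down from the two long rims to a slot 38 mm wide (x) and 142 mm long (y), 79 mm above the table, over an empty chamber.
- bin_mouth (a point): Centre of the bin's top, level with its rim, 130 mm above the table; axes as the bin.
- coupon0: Loose used steel test coupon, a plain disc 28 mm across and 5 mm thick, about 25 g, origin at its centre, z along its axis. One of three alike, all inside the box at the start, hidden by the lid, standing on the box's floor flat against its +x wall.
- coupon1: Loose used steel test coupon, a plain disc 28 mm across and 5 mm thick, about 25 g, origin at its centre, z along its axis. One of three alike, all inside the box at the start, hidden by the lid, standing on the box's floor flat against its +x wall.
- coupon2: Loose used steel test coupon, a plain disc 28 mm across and 5 mm thick, about 25 g, origin at its centre, z along its axis. One of three alike, all inside the box at the start, hidden by the lid, standing on the box's floor flat against its +x wall.
- beaker: Bystander: glass beaker, 56 mm across, 70 mm tall. Origin: centre of the underside.
- dishes: Bystander: stack of three clear round dishes, 60 mm across, 42 mm tall. Origin: centre of the underside.
- reagent: Bystander: amber bottle with white cap, 48 mm across, 100 mm tall. Origin: centre of the underside.
- jar: Bystander: glass jar with steel cap, 60 mm across, 70 mm tall. Origin: centre of the underside.
- tipbox: Bystander: closed white box 80 x 120 x 50 mm. Origin: centre of the underside.
- tube_rack: Bystander: clear rack of small tubes, 100 x 160 x 40 mm. Origin: centre of the underside.
- spatula: Bystander: steel spatula, 160 mm long, lying flat.
Mind the look-alikes: they are no part of the job. What is shaped like the coupon_box but pink is not meant.

How it is judged:
By the outcome, as a careful person would: the job done as asked, in the order asked, and still so for the second after the job is handed in, with the robot touching nothing.
It also fails if it takes over 64 s, if anything falls off the work surface, if the arm or the gripper's body presses on something with over 40 N, if the wrist force passes 120 N, or if a joint passes its speed limit or range.

### The arm

A 7-joint arm with a two-finger parallel gripper is mounted at the origin on the work surface. World frame = base frame: x ahead of the robot, y to its left, z up, the work surface at z = 0. Lengths are in m, angles in rad, forces in N, time in s.
With the tool pointing down it reaches from about 0.425 to 0.875 m from the base axis. Payload 8.4 kg.
Tool frame: the origin (TCP) lies midway between the tips of the shut fingers; the grasp point (between the pads) lies 19 mm behind it (robot.grip_point_offset is the distance from the TCP to the grasp point, in m); z points along the fingers, y is the direction in which the jaws open and shut (so a half turn about z gives the same grasp; the last joint's range is limited). The gripper opens to 85 mm and grips with 20 to 120 N. Pads are 22 mm wide; open, the fingers measure 114 mm over their backs; the gripper's body (76 mm by 85 mm) begins 54 mm behind the grasp point. The pads swing forward as they close: fully open they stand 13 mm farther back than shut.
Start: joints at [-1.394, 0.333, 0.04, 1.465, -0.013, 1.343, -0.059], TCP at [0.177, 0.625, 0.208] pointing down, gripper open.
Joint ranges: [-2.58, 2.58], [-0.38, 2.09], [-1.3, 1.39], [0.25, 2.4], [-1.5, 4.64], [0.08, 2.09], [-2.65, 2.65]. Speed limits (rad/s): [2.22, 2.22, 2.79, 2.79, 3.14, 3.14, 3.14].

### API

Orientations are given as a 3x3 rotation matrix whose columns are the frame's x, y, z axes.
In Python, from workcell import robot, imaging gives the robot as it stands.
- The arm moves only by the tool carry_out, never from a script. Its argument "deltas" is text: rows parted by semicolons, each of 7 numbers parted by spaces: the gripper's target within -1 to 1 (shut at 1, half-way at 0, fully open at -1), then the shift along the tool's x, y, z in m, then the turn, a rotation vector about the tool's x, y, z in degrees. In form: gripper tx ty tz rx ry rz; .... A call has 1 to 8 rows; each row is the pose to reach, as a shift and turn from the pose commanded when the call began, along the tool's axes at that moment; what a row does not reach only later rows make up. A row lasts 1/12 s, in which the tool goes at most 41.7 mm and 7.16 degrees, less where a joint would pass 70% of its speed; a pose out of reach is approached as far as the arm can. A call with a gripper value outside its range is refused whole. The fingers move at their own pace and stop on an object; "grip_force" is the grip in N (left out, the last holds). Time passes only in rows, so rows that repeat a pose let the fingers close. It gives the time, the measured TCP pose, the force and the opening at its end, in the units of the state.
- robot.get_obs(): the state, without advancing time (a new reading comes with each control period).
- imaging.read_camera(name): name is "side" or "top" or "wrist"; returns (picture, depth): 384x512x3 uint8, blue, green, red; 384x512 float32, m along the optical axis (not along the pixel's ray), 0 where there is no reading.
- imaging.camera_info(name): a dict with "camera_matrix" (3x3 intrinsics, pixels), "camera_from_world" (4x4, takes a point from world to camera coordinates). Camera axes: x right, y up, looking along -z (the intrinsics and any distortion apply to the point x, -y, -z); pixel columns grow to the right and rows downward; lengths in m; the calibration is good to about 2 mm. A picture is of the moment at which its call begins: read the wrist's pose just before it. camera_info takes no time and is no camera call; for the wrist camera it gives the pose at the moment of the call.
- robot.hand_in(): hands the job in, once; it reports no verdict.
The state is a dict: "clock": time; "qpos": joint angles; "joint_vel": joint speeds; "joint_torque": joint torques, N m; "tool_pos": TCP position; "orientation": TCP orientation; "wrist_force": force on the tool from outside, world axes, zero at the start; "moment": the same for the moment, N m; "grip_width": finger opening in m.
Only numpy, scipy, OpenCV 4.12 (cv2) and the standard library are available. Lean on these libraries where they do the work, as an engineer would, in place of code of your own. Each camera call takes 0.05 s, during which the arm holds its last target. There are 200 camera calls.

## Working session

There is one attempt and no reset: what is moved stays moved. The work goes in short steps, Python scripts to look and compute and a tool call to move; the robot and the scene stay as the last step left them, time stands still between calls to the robot, and variables do not carry over. Pictures are saved under pics/ and viewed, about 8 in all and at most 12, crops included, and the job is handed in when it is done.

Besides the shell and the picture viewer there is one more tool, called by a JSON object that holds its "method" and its "body". carry_out: Moves the arm, as the interface text tells. Its arguments: {"type":"object","properties":{"deltas":{"type":"string"},"grip_force":{"type":"number"}},"required":["deltas"]}

```bash
mkdir -p pics; cat > h.py <<'E'
import numpy as np, cv2
from workcell import robot, imaging
def pts(name):
    im,d=imaging.read_camera(name); ci=imaging.camera_info(name)
    K=ci["camera_matrix"]; T=np.linalg.inv(ci["camera_from_world"])
    v,u=np.mgrid[0:d.shape[0],0:d.shape[1]]
    P=np.stack([(u-K[0][2])/K[0][0]*d,-(v-K[1][2])/K[1][1]*d,-d],-1)
    W=P@T[:3,:3].T+T[:3,3]; W[d==0]=np.nan
    return im,d,W
E
python3 - <<'E'
from h import *
o=robot.get_obs(); print({k:np.round(v,3).tolist() for k,v in o.items()}, robot.grip_point_offset)
for n in ["side","top"]:
    im,d,W=pts(n); cv2.imwrite(f"pics/{n}0.png",im); np.save(f"{n}0.npy",W)
    ci=imaging.camera_info(n); print(n,np.round(ci["camera_matrix"],1).tolist(),np.round(np.linalg.inv(ci["camera_from_world"]),3).tolist(), {k for k in ci})
E
```

```text
{'clock': 0.0, 'qpos': [-1.394, 0.334, 0.04, 1.466, -0.013, 1.343, -0.058], 'joint_vel': [0.002, -0.0, 0.0, -0.001, -0.001, 0.0, -0.0], 'joint_torque': [-0.0, -65.856, 1.365, -40.557, 0.017, 0.013, -0.0], 'tool_pos': [0.177, 0.625, 0.207], 'orientation': [[-0.962, 0.272, -0.0], [0.272, 0.962, -0.002], [-0.0, -0.002, -1.0]], 'wrist_force': [-0.309, -0.55, -0.576], 'moment': [0.057, 0.006, 0.06], 'grip_width': 0.085} 0.0187
side [[359.6, 0.0, 255.9], [0.0, 359.6, 193.4], [0.0, 0.0, 1.0]] [[0.877, 0.365, -0.311, 0.088], [-0.48, 0.682, -0.552, -0.649], [0.011, 0.634, 0.774, 1.079], [0.0, 0.0, 0.0, 1.0]] {'camera_from_world', 'camera_matrix'}
top [[352.7, 0.0, 253.1], [0.0, 352.7, 195.4], [0.0, 0.0, 1.0]] [[-0.01, 0.996, -0.089, 0.364], [-1.0, -0.008, 0.013, 0.064], [0.012, 0.089, 0.996, 1.345], [0.0, 0.0, 0.0, 1.0]] {'camera_from_world', 'camera_matrix'}
```

View pics/top0.png

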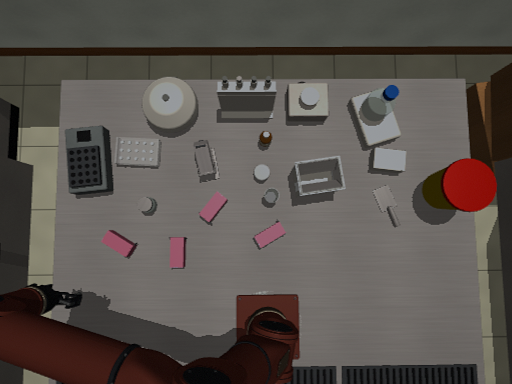

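View pics/side0.png

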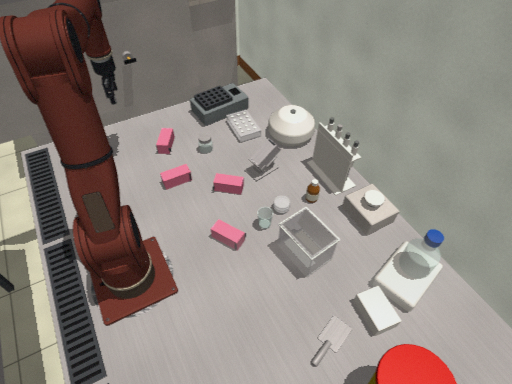

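Top view: the rest with the box is near (205,160), and the bin near (320,175). The four pink boxes are decoys. Next I'll measure the rest and bin.

```bash
python3 - <<'E'
import numpy as np, cv2
W=np.load("top0.npy"); im=cv2.imread("pics/top0.png"); s=cv2.imread("pics/side0.png")
a=cv2.resize(im[125:195,180:240],None,fx=6,fy=6,interpolation=cv2.INTER_CUBIC)
b=cv2.resize(s[130:190,230:300],None,fx=6,fy=6,interpolation=cv2.INTER_CUBIC)
c=np.zeros((420,790,3),np.uint8); c[:,:360]=a; c[:360,365:785]=b
cv2.imwrite("pics/crop1.png",c)
np.set_printoptions(linewidth=250,suppress=True)
print("z mm rest, rows137..182/2"); print((W[137:184:2,192:222:2,2]*1000).round())
for r,cc in [(160,205),(175,320)]: print(W[r,cc])
# bin rim
M=(np.abs(W[...,2]-0.130)<0.012); M[:, :285]=0; M[:,355:]=0; M[:150]=0; M[205:]=0
p=W[M][:,:2].astype(np.float32); print(len(p), cv2.minAreaRect(p))
WS=np.load("side0.npy"); M=(np.abs(WS[...,2]-0.130)<0.008); M[:,:270]=0; M[:,345:]=0; M[:205]=0;M[275:]=0
p=WS[M][:,:2].astype(np.float32); print(len(p), cv2.minAreaRect(p))
# rest in side cloud
q=WS[130:190,235:295].reshape(-1,3); q=q[np.isfinite(q[:,0])]
lo=q[(q[:,2]>0.004)&(q[:,2]<0.013)]; print("base",len(lo), cv2.minAreaRect(lo[:,:2].astype(np.float32)))
E
```

```text
z mm rest, rows137..182/2
[[ -1.   5.  -0.   4.   1.   2.   2.  -2.  -3.   4.   2.   4.  -1.  -2.  -1.]
 [  3.  -0.  -0.  -2.  -2.  -2.  -1.   5.   4.   3.   0.   4.  -4.  -5.  -2.]
 [  2.  -0.   1.  -8.  88.  90.  92.  99.   4.  nan   6.   2.  -5.  -2.   1.]
 [ -4.  96. 100. 104. 108. 113. 119. 123.  88.  -1.   1.   0.  -3.   3.   0.]
 [  2. 117. 121. 123. 125. 128. 122. 118. 110.  -1.  -5.   1.  -0.   0.  -0.]
 [ -3. 123. 122. 124. 120. 120. 117. 116. 113.  70.   4.   1.   2.  -4.  -3.]
 [ -3.  -5. 121. 117. 111. 112. 110. 113. 113.  61.   8.   1.   3.  -3.  -3.]
 [  3.   2. 114. 118. 114. 113. 108. 114. 109.  63.   8.   6.   3.  -1.   4.]
 [ -2.   1. 111. 110. 107. 107. 110. 109. 105.  84.  59.  11.   2.   3.  -5.]
 [ -1.   4. 109. 109. 104. 102. 104. 107. 103. 101.  51.   6.  -1.   1.   3.]
 [ -3.  -1.   7. 104. 101.  95.  99.  99.  99. 103.  43.   2.   3.   1.   7.]
 [  4.   1.   0.  94. 102.  98.  98. 100.  95.  93.  43.   9.  -2.  -0.   0.]
 [ -1.   3.  -6.  94.  93.  95.  99.  92.  88.  94.  56.  41.   8.  -7.   7.]
 [ -2.  -1.  -1.  92.  90.  91.  88.  88.  88.  86.  76.  56
[... 510 characters left out ...]
8.  10.   7.   8.  10.   6.   9.   4.  11.   9.   3.]
 [  4.  -2.  -3.  -2.   2.   7.   8.   7.   8.   9.   1.   1.   1.  -3.   2.]
 [  3.   0.   2.   2.   2.   9.   4.  -1.   2.  -2.  -2.   5.  -0.   2.   3.]
 [ -1.  -3.   2.  -5.   3.   3.  -4.  -3.  -5.   1.   2.  -4.   2.  -5.   1.]]
[0.60492268 0.21930866 0.09201735]
[ 0.56068325 -0.21210463  0.00095999]
632 ((0.5414275527000427, -0.18605554103851318), (0.12027597427368164, 0.16109207272529602), 8.135337829589844)
606 ((0.5429242253303528, -0.18340209126472473), (0.12379033118486404, 0.16167406737804413), 7.710404396057129)
base 302 ((0.6606983542442322, 0.27877771854400635), (0.33869683742523193, 0.24274425208568573), 68.3736343383789)
```

View pics/crop1.png

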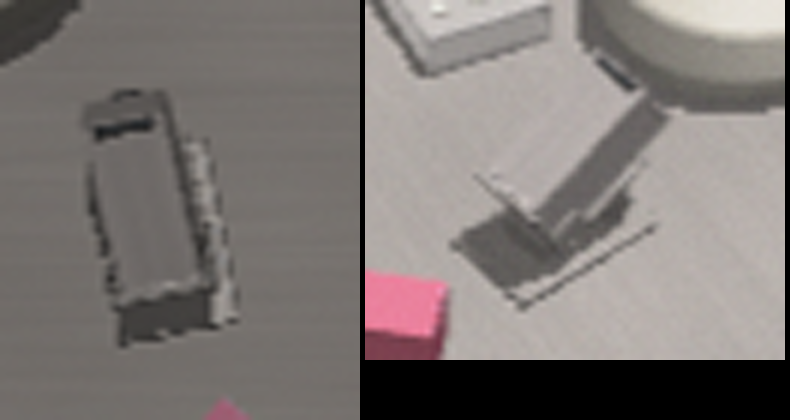

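Crop: the box lies in the rest with the dark tab at its far upper end (125,130 in the crop). The foot end is toward the robot at about (170,320). I'll fit its face with a plane of known tilt.

```bash
cat >> h.py <<'E'
def fitbox(W,c0=(0.62,0.22),x0=None,r=0.11):
    from scipy.optimize import least_squares
    p=W.reshape(-1,3); p=p[np.isfinite(p[:,0])]
    p=p[(np.hypot(p[:,0]-c0[0],p[:,1]-c0[1])<r)&(p[:,2]>.062)&(p[:,2]<.135)]
    best=None
    # plane z = .0708+.5774*(u-u0), u = along heading phi
    def res(v): return (p[:,2]-.0708-np.tan(np.pi/6)*((p[:,0])*np.cos(v[0])+p[:,1]*np.sin(v[0])-v[1]))*.866
    for ph in np.radians(np.arange(-40,41,10)):
        s=least_squares(res,[ph,c0[0]],loss='soft_l1',f_scale=.002)
        if best is None or s.cost<best.cost: best=s
    ph,u0=best.x; ok=np.abs(res(best.x))<.005; q=p[ok]
    # lateral + along extents in face plane
    c,s=np.cos(ph),np.sin(ph)
    out=[]
    (cx,cy),(w,h),a=cv2.minAreaRect(np.c_[(q[:,0]*c+q[:,1]*s-u0)/.866,-q[:,0]*s+q[:,1]*c].astype(np.float32))
    print("n",len(q),"plane yaw",np.degrees(ph),"u0",u0,"rect",cx,cy,w,h,a)
    A=np.c_[(q[:,0]*c+q[:,1]*s-u0)/.866,-q[:,0]*s+q[:,1]*c]
    # long-axis centreline: median lateral vs along
    b=np.arange(0.005,0.1,.01); m=[(A[(A[:,0]>k)&(A[:,0]<k+.01),1]) for k in b]
    m=[(k+.005,(np.percentile(x,4)+np.percentile(x,96))/2,np.ptp(np.percentile(x,[4,96]))) for k,x in zip(b,m) if len(x)>5]
    m=np.array(m); f=np.polyfit(m[:,0]*.866,m[:,1],1); yaw=ph+np.arctan(f[0])
    print("centreline yaw",np.degrees(yaw),"width",m[:,2].mean(),"end pct",np.percentile(A[:,0],[1,99]))
    P=np.array([c,s])*(u0+.866*.0525)+np.array([-s,c])*np.polyval(f,.0525*.866)
    print("face mid (z=52.5)",P,"height",.0708+.02625)
    return yaw,P
E
python3 - <<'E'
from h import *
for n in ["top","side"]: fitbox(np.load(n+"0.npy"))
E
```

```text
n 415 plane yaw 14.764654816370628 u0 0.6010244326451962 rect 0.049442779272794724 0.05983633175492287 0.059620484709739685 0.11666826903820038 84.87924194335938
centreline yaw 10.321862423069145 width 0.04494558697044158 end pct [-0.00740809  0.10613168]
face mid (z=52.5) [0.60958785 0.22377812] height 0.09705
n 266 plane yaw 33.86796751649041 u0 0.5897714875322412 rect 0.044548969715833664 -0.15422950685024261 0.056484729051589966 0.11689840257167816 71.08547973632812
centreline yaw 17.774396297878578 width 0.04537853844954628 end pct [-0.01366555  0.10225897]
face mid (z=52.5) [0.61313362 0.22634353] height 0.09705
```

```bash
cat >> h.py <<'E'
from scipy.spatial.transform import Rotation as Ro
def delta(p,R,ref=None):
    o=robot.get_obs(); p0,R0=(np.array(o["tool_pos"]),np.array(o["orientation"])) if ref is None else ref
    t=R0.T@(np.array(p)-p0); r=Ro.from_matrix(R0.T@R).as_rotvec(degrees=True)
    print("delta mm",(t*1000).round(1),"deg",r.round(2),"|t|",np.linalg.norm(t).round(3),"|r|",np.linalg.norm(r).round(1)); return t,r
def boxR(yaw):
    return Ro.from_euler('z',yaw).as_matrix()@Ro.from_euler('y',np.pi/3).as_matrix()
def toolR(B): # tool x=-box z, tool z=box x
    x=-B[:,2]; z=B[:,0]; return np.c_[x,np.cross(z,x),z]
def st():
    o=robot.get_obs(); print("t",round(o["clock"],2),"q",np.round(o["qpos"],2),"p",np.round(o["tool_pos"],4),"F",np.round(o["wrist_force"],1),"w",round(float(o["grip_width"]),4))
def graspTCP(yaw,P,back=0.,gx=-.004,gz=.055):
    B=boxR(yaw); F=np.array([P[0],P[1],.09705])
    return F+B[:,0]*(.024+gx+.019-back)+B[:,2]*(gz-.0525), toolR(B)
E
python3 - <<'E'
from h import *
p,R=graspTCP(np.radians(10.5),(.611,.2245),.16); print(p,R.round(3)); delta(p,R)
E
```

```text
[0.55364189 0.2138693  0.20308907] [[-0.852 -0.182  0.492]
 [-0.158  0.983  0.091]
 [-0.5    0.    -0.866]]
delta mm [-474.4 -293.     4.5] deg [ -6.97 -29.48 -25.68] |t| 0.558 |r| 39.7
```

{"method": "carry_out", "body": {"deltas": "-1 -0.237 -0.147 -0.03 -3.5 -15 -13; -1 -0.237 -0.147 -0.03 -3.5 -15 -13; -1 -0.237 -0.147 -0.03 -3.5 -15 -13; -1 -0.237 -0.147 -0.03 -3.5 -15 -13; -1 -0.237 -0.147 -0.03 -3.5 -15 -13; -1 -0.237 -0.147 -0.03 -3.5 -15 -13; -1 -0.237 -0.147 -0.03 -3.5 -15 -13; -1 -0.237 -0.147 -0.03 -3.5 -15 -13", "grip_force": 60}}

```text
clock: 0.77
tool_pos: [0.3704, 0.4135, 0.239]
orientation: [[-0.963, 0.053, 0.266], [0.059, 0.998, 0.015], [-0.265, 0.03, -0.964]]
wrist_force: [0.6, 0.7, -0.2]
grip_width: 0.0856
```

```bash
python3 - <<'E'
from h import *
st(); p,R=graspTCP(np.radians(10.5),(.611,.2245),.16); delta(p,R)
E
```

```text
t 0.77 q [-1.26 -0.01  0.17  1.83  0.25  1.19  0.36] p [0.3704 0.4135 0.239 ] F [ 0.6  0.7 -0.2] w 0.0856
delta mm [-178.6 -190.7   80.3] deg [ -3.62 -14.37 -13.18] |t| 0.273 |r| 19.8
```

{"method": "carry_out", "body": {"deltas": "-1 -0.179 -0.191 0.08 -3.6 -14.4 -13.2; -1 -0.179 -0.191 0.08 -3.6 -14.4 -13.2; -1 -0.179 -0.191 0.08 -3.6 -14.4 -13.2; -1 -0.179 -0.191 0.08 -3.6 -14.4 -13.2; -1 -0.179 -0.191 0.08 -3.6 -14.4 -13.2; -1 -0.179 -0.191 0.08 -3.6 -14.4 -13.2; -1 -0.179 -0.191 0.08 -3.6 -14.4 -13.2; -1 -0.179 -0.191 0.08 -3.6 -14.4 -13.2"}}

```text
clock: 1.43
tool_pos: [0.5528, 0.2156, 0.2013]
orientation: [[-0.852, -0.184, 0.49], [-0.16, 0.983, 0.091], [-0.498, -0.001, -0.867]]
wrist_force: [-0.8, -0.7, 0.5]
grip_width: 0.0852
```

```bash
python3 - <<'E'
from h import *
st(); im,d,W=pts("wrist"); np.save("wr1.npy",W); cv2.imwrite("pics/wr1.png",im)
fitbox(W)
p,R=graspTCP(np.radians(10.5),(.611,.2245),.16); delta(p,R)
E
```

```text
t 1.43 q [-1.1  -0.18  0.48  2.11  0.43  0.74  0.9 ] p [0.5528 0.2156 0.2013] F [-0.8 -0.7  0.5] w 0.0852
n 7618 plane yaw 10.999153045250983 u0 0.5941621525154998 rect 0.05172019451856613 0.10681438446044922 0.060971956700086594 0.11717849969863892 88.26487731933594
centreline yaw 10.762984918462903 width 0.045868280331057214 end pct [-0.00515755  0.1076657 ]
face mid (z=52.5) [0.60717082 0.22857083] height 0.09705
delta mm [-2.  -4.8 -0.7] deg [ 0.12 -0.11  0.23] |t| 0.005 |r| 0.3
```

View pics/wr1.png

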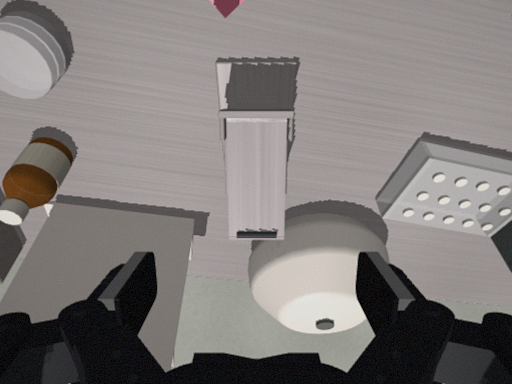

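Wrist view: the box face is centred at column 257, with the foot end at row 112 and the tab at row 235. It is aligned with the finger midline at about 257. Going in.

```bash
python3 - <<'E'
from h import *
p,R=graspTCP(np.radians(10.8),(.6079,.2280),0.0); delta(p,R); print(p)
E
```

```text
delta mm [ -0.2  -1.  158.1] deg [-0.03 -0.11 -0.03] |t| 0.158 |r| 0.1
[0.62918132 0.23205963 0.06452501]
```

{"method": "carry_out", "body": {"deltas": "-1 0 -0.001 0.04 0 0 0; -1 0 -0.001 0.08 0 0 0; -1 0 -0.001 0.1 0 0 0; -1 0 -0.001 0.12 0 0 0; -1 0 -0.001 0.13 0 0 0; -1 0 -0.001 0.13 0 0 0"}}

```text
clock: 1.98
tool_pos: [0.6129, 0.2332, 0.0865]
orientation: [[-0.852, -0.193, 0.487], [-0.169, 0.981, 0.093], [-0.496, -0.003, -0.868]]
wrist_force: [-1.0, -0.3, 0.2]
grip_width: 0.0855
```

```bash
python3 - <<'E'
from h import *
st(); p,R=graspTCP(np.radians(10.8),(.6079,.2280),0.0); delta(p,R)
E
```

```text
t 1.98 q [-1.05  0.15  0.57  2.11  0.2   0.42  1.09] p [0.6129 0.2332 0.0865] F [-1.  -0.3  0.2] w 0.0855
delta mm [-2.8 -4.3 26.9] deg [ 0.03 -0.27  0.36] |t| 0.027 |r| 0.4
```

{"method": "carry_out", "body": {"deltas": "-1 -0.003 -0.004 0.015 0 -0.2 0.3; -1 -0.003 -0.004 0.025 0 -0.2 0.3; -1 -0.003 -0.004 0.027 0 -0.2 0.3; -1 -0.003 -0.004 0.027 0 -0.2 0.3"}}

```text
clock: 2.32
tool_pos: [0.6301, 0.2324, 0.0674]
orientation: [[-0.85, -0.188, 0.492], [-0.161, 0.982, 0.096], [-0.501, 0.002, -0.865]]
wrist_force: [-0.1, -0.9, 0.2]
grip_width: 0.0854
```

```bash
python3 - <<'E'
from h import *
st(); p,R=graspTCP(np.radians(10.8),(.6079,.2280),0.0); delta(p,R)
im,d,W=pts("wrist"); cv2.imwrite("pics/wr2.png",im)
E
```

```text
t 2.32 q [-1.    0.21  0.54  2.1   0.12  0.36  1.16] p [0.6301 0.2324 0.0674] F [-0.1 -0.9  0.2] w 0.0854
delta mm [ 2.3 -0.1  2. ] deg [ 0.13  0.09 -0.05] |t| 0.003 |r| 0.2
```

View pics/wr2.png

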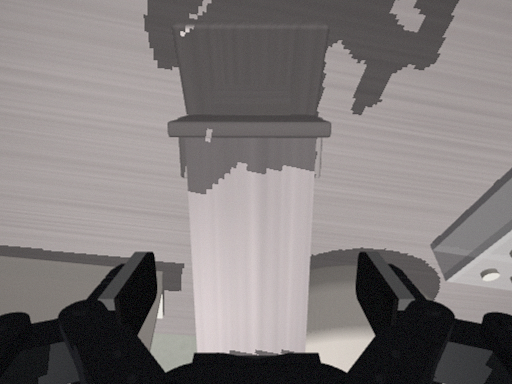

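Wrist view: the box is between the fingers with its centre at column ~251, against a finger midline of ~256. That calls for about −2 mm in tool y, then close.

{"method": "carry_out", "body": {"deltas": "-1 0.001 -0.002 0.001 0 0 0; 0 0.001 -0.002 0.001 0 0 0; 0.3 0.001 -0.002 0.001 0 0 0; 1 0.001 -0.002 0.001 0 0 0; 1 0.001 -0.002 0.001 0 0 0; 1 0.001 -0.002 0.001 0 0 0; 1 0.001 -0.002 0.001 0 0 0; 1 0.001 -0.002 0.001 0 0 0", "grip_force": 60}}

```text
clock: 3.03
tool_pos: [0.6306, 0.2299, 0.0669]
orientation: [[-0.85, -0.187, 0.493], [-0.16, 0.982, 0.097], [-0.502, 0.003, -0.865]]
wrist_force: [-8.8, -2.0, 10.8]
grip_width: 0.048
```

```bash
python3 - <<'E'
from h import *
st(); o=robot.get_obs(); np.savez("grasp.npz",p=o["tool_pos"],R=o["orientation"]); print(np.round(o["orientation"],3).tolist())
E
```

```text
t 3.03 q [-1.    0.21  0.54  2.1   0.12  0.36  1.17] p [0.6306 0.2299 0.0669] F [-8.8 -2.  10.8] w 0.048
[[-0.85, -0.187, 0.493], [-0.16, 0.982, 0.097], [-0.502, 0.003, -0.865]]
```

{"method": "carry_out", "body": {"deltas": "1 0 0 -0.005 0 0 0; 1 0 0 -0.02 0 0 0; 1 0 0 -0.045 0 0 0; 1 0 0 -0.07 0 0 0; 1 -0.01 0 -0.1 0 0 0; 1 -0.03 0 -0.13 0 0 0; 1 -0.05 0 -0.155 0 0 0; 1 -0.05 0 -0.155 0 0 0"}}

```text
clock: 3.7
tool_pos: [0.5997, 0.2243, 0.2329]
orientation: [[-0.846, -0.187, 0.499], [-0.157, 0.982, 0.102], [-0.509, 0.008, -0.86]]
wrist_force: [1.6, 0.3, -1.9]
grip_width: 0.0483
```

```bash
python3 - <<'E'
from h import *
st(); im,d,W=pts("wrist"); cv2.imwrite("pics/wr3.png",cv2.resize(im,None,fx=.6,fy=.6))
E
```

```text
t 3.7 q [-1.13 -0.11  0.58  2.    0.34  0.75  1.02] p [0.5997 0.2243 0.2329] F [ 1.6  0.3 -1.9] w 0.0483
```

View pics/wr3.png

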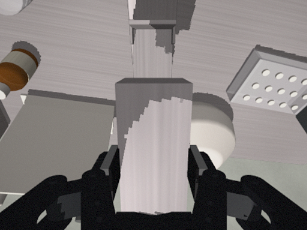

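The box is held square between the fingers, and the rest is empty below it at (155,25). Now I'll plan the carry and the pour.

```bash
cat >> h.py <<'E'
BC=np.array([.542,-.185]); BY=np.radians(7.9)
bx=np.array([np.cos(BY),np.sin(BY),0]); by=np.array([-np.sin(BY),np.cos(BY),0]); up=np.array([0,0,1.])
def pour(t,zm,ox=0.,tilt=0.,d=by):
    """box z at angle t deg above bin x (90 up,-90 down), tool z along d turned down by tilt; mouth at zm. returns TCP pose"""
    t=np.radians(t); f=np.cross(d,up)
    z=np.cos(t)*f+np.sin(t)*up
    B=np.c_[d,np.cross(z,d),z]
    R=Ro.from_rotvec(-np.radians(tilt)*f).as_matrix(); B=R@B
    M=np.array([BC[0],BC[1],zm])+ox*bx
    return M+B@np.array([.012,0,-.05]), toolR(B)
E
python3 - <<'E'
from h import *
g=np.load("grasp.npz"); o=robot.get_obs(); 
p1=np.array([.50,-.20,.30]); delta(p1,np.array(o["orientation"]))
for t in (20,-90):
    p,R=pour(t,.25); print(t,p.round(3)); delta(p,R,(p1,np.array(o["orientation"])))
    p,R=pour(t,.25,tilt=20); delta(p,R,(p1,np.array(o["orientation"])))
E
```

```text
delta mm [ 114.5 -397.4 -152. ] deg [0. 0. 0.] |t| 0.441 |r| 0.0
20 [ 0.494 -0.18   0.233]
delta mm [36.  20.8 56.8] deg [-88.19   6.22  10.06] |t| 0.07 |r| 89.0
delta mm [37.8 14.2 59.3] deg [-70.    12.66   3.52] |t| 0.072 |r| 71.2
-90 [ 0.54  -0.173  0.3  ]
delta mm [-38.5  18.9  22.7] deg [-53.32  88.85  93.73] |t| 0.048 |r| 139.7
delta mm [-35.5  35.2  29.3] deg [-34.6   75.07  97.  ] |t| 0.058 |r| 127.4
```

{"method": "carry_out", "body": {"deltas": "1 0.014 -0.03 -0.02 0 0 0; 1 0.025 -0.07 -0.04 0 0 0; 1 0.035 -0.11 -0.05 0 0 0; 1 0.045 -0.15 -0.06 0 0 0; 1 0.057 -0.19 -0.076 0 0 0; 1 0.07 -0.23 -0.09 0 0 0; 1 0.08 -0.27 -0.11 0 0 0; 1 0.09 -0.31 -0.12 0 0 0"}}

```text
clock: 4.42
tool_pos: [0.5319, -0.0385, 0.2692]
orientation: [[-0.852, -0.188, 0.489], [-0.162, 0.982, 0.096], [-0.498, 0.003, -0.867]]
wrist_force: [1.1, 0.0, -3.3]
grip_width: 0.0478
```

```bash
python3 - <<'E'
from h import *
st(); o=robot.get_obs(); p1=np.array([.50,-.20,.30]); delta(p1,np.load("grasp.npz")["R"])
p,R=pour(20,.25); delta(p,R)
E
```

```text
t 4.42 q [-0.43 -0.37  0.4   2.1   0.07  0.87  1.71] p [ 0.5319 -0.0385  0.2692] F [ 1.1  0.  -3.3] w 0.0478
delta mm [  38.  -152.5  -57.8] deg [ 0.02 -0.28  0.08] |t| 0.167 |r| 0.3
delta mm [  73.4 -131.4   -0.7] deg [-88.35   5.67   9.77] |t| 0.151 |r| 89.1
```

{"method": "carry_out", "body": {"deltas": "1 0.008 -0.015 -0.005 -7 0.5 0.8; 1 0.016 -0.03 -0.01 -14 0.9 1.6; 1 0.024 -0.045 -0.015 -21 1.4 2.4; 1 0.032 -0.06 -0.02 -28 1.8 3.2; 1 0.04 -0.075 -0.02 -35 2.3 4; 1 0.048 -0.09 -0.02 -42 2.7 4.6; 1 0.056 -0.1 -0.02 -49 3.2 5.4; 1 0.06 -0.11 -0.02 -56 3.6 6.2"}}

```text
clock: 5.08
tool_pos: [0.4442, -0.0939, 0.2906]
orientation: [[-0.9, -0.341, 0.27], [-0.08, 0.739, 0.669], [-0.428, 0.581, -0.693]]
wrist_force: [0.1, -0.5, -5.2]
grip_width: 0.0481
```

```bash
python3 - <<'E'
from h import *
st(); p,R=pour(20,.25); delta(p,R); p,R=pour(20,.25,tilt=15); delta(p,R)
print(np.round(robot.get_obs()["orientation"],2).tolist())
E
```

```text
t 5.08 q [-0.68 -0.08  1.38  1.94 -0.68  1.53  2.65] p [ 0.4442 -0.0939  0.2906] F [ 0.1 -0.5 -5.2] w 0.0481
delta mm [ -13.2 -113.8   -3.9] deg [-51.07   4.78   3.83] |t| 0.115 |r| 51.4
delta mm [ -12.3 -119.    -5.2] deg [-37.15   9.83   0.92] |t| 0.12 |r| 38.4
[[-0.9, -0.34, 0.27], [-0.08, 0.74, 0.67], [-0.43, 0.58, -0.69]]
```

```bash
cat > kin.py <<'E'
import numpy as np
from scipy.spatial.transform import Rotation as Ro
from scipy.optimize import least_squares
def fk(q,L,s):
    """L: z0,dU,aE(elbow off),dF,aW,dT, x0 ; s signs"""
    R=np.eye(3); p=np.array([0,0,0.])
    ax='zyzyzyz'; tr=[[0,0,L[0]],[L[6],0,0],[0,0,L[1]],[L[2],0,0],[-L[2],0,L[3]],[L[4],0,0],[0,0,L[5]]]
    for i in range(7):
        p=p+R@np.array(tr[i] if i<6 else [0,0,0])*(1)
        R=R@Ro.from_euler(ax[i],s[i]*q[i]).as_matrix()
    p=p+R@np.array([0,0,L[5]])
    return p,R
E
python3 - <<'E'
from kin import *; import itertools
from h import robot
o=robot.get_obs()
D=[([-1.394,.334,.04,1.466,-.013,1.343,-.058],[.177,.625,.207],[[-0.962,0.272,0],[0.272,0.962,-.002],[0,-.002,-1]]),
([-1.1,-.18,.48,2.11,.43,.74,.9],[.5528,.2156,.2013],[[-0.852,-0.184,0.49],[-0.16,0.983,0.091],[-0.498,-0.001,-0.867]]),
([-.43,-.37,.4,2.1,.07,.87,1.71],[.5319,-.0385,.2692],[[-0.852,-0.188,0.489],[-0.162,0.982,0.096],[-0.498,0.003,-0.867]]),
([-1,.21,.54,2.1,.12,.36,1.17],[.6306,.2299,.0669],[[-0.85,-0.187,0.493],[-0.16,0.982,0.097],[-0.502,0.003,-0.865]]),
(list(o["qpos"]),list(o["tool_pos"]),np.array(o["orientation"]).tolist())]
L0=np.array([.3,.4,0,.4,0,.3,0]); best=[]
for s in itertools.product([1,-1],repeat=4):
  for b in (0,np.pi/2,-np.pi/2,np.pi):
   for c in (0,np.pi/2,-np.pi/2,np.pi):
    S=[s[0],1,s[1],1,s[2],1,s[3]]
    e=0
    for q,p,R in D:
        RR=Ro.from_euler('z',b).as_matrix()@fk(q,L0,S)[1]@Ro.from_euler('z',c).as_matrix()
        e+=Ro.from_matrix(RR.T@np.array(R)).magnitude()
    best.append((e/5,S,b,c))
best.sort(key=lambda x:x[0]); print(best[:3])
e,S,b,c=best[0]; Rb=Ro.from_euler('z',b).as_matrix()
f=lambda L:np.concatenate([Rb@fk(q,L,S)[0]-p for q,p,R in D])
r=least_squares(f,L0); print(r.x.round(4),np.abs(r.fun).max())
np.savez("kin.npz",L=r.x,S=S,b=b,c=c)
E
```

```text
[(0.004706443935670023, [-1, 1, -1, 1, -1, 1, -1], 0, 1.5707963267948966), (0.48869913999880293, [-1, 1, -1, 1, 1, 1, -1], -1.5707963267948966, 0), (0.524349345013977, [-1, 1, -1, 1, 1, 1, -1], 0, 1.5707963267948966)]
[ 0.2826  0.5338 -0.0092  0.5668 -0.0012  0.4475 -0.0691] 0.04125818371176326
```

```bash
cat > kin.py <<'E'
import numpy as np
from scipy.spatial.transform import Rotation as Ro
from scipy.optimize import least_squares
S=[-1,1,-1,1,-1,1,-1]
def fk(q,L):
    z0,a1,y2,dU,y4,dF,y6,dT=L
    R=np.eye(3); p=np.zeros(3); P=[]
    tr=[[0,0,0],[a1,0,z0],[0,y2,dU],[0,y4*0,0],[0,y4,dF],[0,0,0],[0,y6,dT]]
    for i,a in enumerate('zyzyzyz'):
        p=p+R@np.array(tr[i],float); P.append(p)
        R=R@Ro.from_euler(a,S[i]*q[i]).as_matrix()
    return p,R@Ro.from_euler('z',np.pi/2).as_matrix(),P
D=[([-1.394,.334,.04,1.466,-.013,1.343,-.058],[.177,.625,.207]),
([-1.1,-.18,.48,2.11,.43,.74,.9],[.5528,.2156,.2013]),
([-.43,-.37,.4,2.1,.07,.87,1.71],[.5319,-.0385,.2692]),
([-1,.21,.54,2.1,.12,.36,1.17],[.6306,.2299,.0669]),
([-1.26,-.01,.17,1.83,.25,1.19,.36],[.3704,.4135,.239]),
([-1.05,.15,.57,2.11,.2,.42,1.09],[.6129,.2332,.0865]),
([-1.13,-.11,.58,2.,.34,.75,1.02],[.5997,.2243,.2329]),
([-.68,-.08,1.38,1.94,-.68,1.53,2.65],[.4442,-.0939,.2906])]
E
python3 - <<'E'
from kin import *
f=lambda L:np.concatenate([fk(q,L)[0]-p for q,p in D])
for L0 in ([.317,.081,.19,.4,-.17,.4,.13,.3],[.317,0,-.19,.4,.17,.4,-.13,.3],[.3,0,0,.4,0,.4,0,.3]):
    r=least_squares(f,L0); print(r.x.round(4),np.abs(r.fun).max(),np.sqrt(np.mean(r.fun**2)))
np.save("L.npy",r.x)
E
```

```text
[ 0.2437  0.0034 -0.0273  0.4856 -0.0226  0.4985  0.0032  0.3824] 0.004645478449797791 0.002144042699939794
[ 0.2437  0.0034 -0.0273  0.4856 -0.0226  0.4985  0.0032  0.3824] 0.004645478826271948 0.0021440426999397664
[ 0.2437  0.0034 -0.0273  0.4856 -0.0226  0.4985  0.0032  0.3824] 0.004645478742771186 0.0021440426999397694
```

```bash
cat >> kin.py <<'E'
lo=np.array([-2.58,-.38,-1.3,.25,-1.5,.08,-2.65]);hi=np.array([2.58,2.09,1.39,2.4,4.64,2.09,2.65])
try: L=np.load("L.npy")
except Exception: L=None
def ik(p,R,q0,w=.01,m=.08):
    def f(q):
        a,b,_=fk(q,L); return np.r_[(a-p)*10,Ro.from_matrix(b.T@R).as_rotvec()*3,w*(q-q0)]
    s=least_squares(f,np.clip(q0,lo+m+.01,hi-m-.01),bounds=(lo+m,hi-m))
    a,b,_=fk(s.x,L); return s.x,np.linalg.norm(a-p),np.degrees(Ro.from_matrix(b.T@R).magnitude())
E
python3 - <<'E'
from h import *; from kin import *
q0=np.array(robot.get_obs()["qpos"])
np.set_printoptions(precision=2,suppress=True)
for yaw in (-60,-30,0,30,60,90):
  d=Ro.from_euler('z',yaw,degrees=True).apply(by)
  for tilt in (0,20):
   for t in (-90,0):
    p,R=pour(t,.20,tilt=tilt,d=d)
    best=None
    for st_ in [q0,np.array([0,.5,0,1.5,-.5,1.5,0]),np.array([.5,.8,0,1.5,-1.2,1.5,0]),np.array([.3,.3,.5,2,-1,1,1]),np.array([.8,.3,-.5,2,-1,1,-1])]:
        r=ik(p,R,st_); 
        if r[1]<.004 and r[2]<1.5 and (best is None or np.abs(r[0]-q0).max()<np.abs(best[0]-q0).max()): best=r
    print(yaw,tilt,t,None if best is None else best[0])
E
```

```text
-60 0 -90 [ 1.39  0.53 -0.53  2.11 -1.42  1.36  0.99]
-60 0 0 [ 1.83  0.85 -1.01  2.19 -1.15  1.    2.57]
-60 20 -90 [ 0.39  0.24  0.5   2.13 -1.42  1.39  0.75]
-60 20 0 [ 0.5   0.24  0.4   2.26 -1.42  1.36  2.47]
-30 0 -90 [ 0.63  0.73  0.29  1.7  -1.33  2.01  0.93]
-30 0 0 [ 0.92  0.73 -0.05  1.79 -1.14  1.83  2.57]
-30 20 -90 [ 0.17  0.67  0.86  1.74 -1.33  2.01  0.91]
-30 20 0 [ 0.39  0.58  0.59  1.84 -1.17  1.85  2.57]
0 0 -90 [ 1.05  1.05 -0.65  1.19 -0.7   2.01  0.53]
0 0 0 [ 1.07  1.04 -0.55  1.3  -0.66  2.01  2.25]
0 20 -90 [ 0.69  0.75 -0.06  1.29 -0.8   2.01  0.78]
0 20 0 [ 0.69  0.76  0.05  1.38 -0.76  2.01  2.51]
30 0 -90 None
30 0 0 None
30 20 -90 None
30 20 0 None
60 0 -90 None
60 0 0 None
60 20 -90 None
60 20 0 None
90 0 -90 None
90 0 0 None
90 20 -90 None
90 20 0 None
```

```bash
cat >> h.py <<'E'
D5=Ro.from_euler('z',-50,degrees=True).apply(by)
E
python3 - <<'E'
from h import *; from kin import *
np.set_printoptions(precision=3,suppress=True)
q0=np.array(robot.get_obs()["qpos"]); q=q0
for t,zm in [(25,.26),(10,.24),(-30,.22),(-60,.2),(-90,.19)]:
    p,R=pour(t,zm,tilt=15,d=D5); q,e1,e2=ik(p,R,q,m=.03); print(t,p,q.round(2),round(e1,4),round(e2,2)); delta(p,R)
E
```

```text
25 [ 0.512 -0.15   0.236] [-0.44 -0.01  1.36  2.23 -1.19  1.36  2.62] 0.0457 11.64
delta mm [-33.8 -96.2  18.3] deg [-15.58 -29.95  21.03] |t| 0.104 |r| 39.8
10 [ 0.512 -0.145  0.229] [ 0.84  0.34  0.08  2.09 -1.28  1.51  2.62] 0.0 0.02
delta mm [-30.2 -96.9  27. ] deg [-19.57 -27.96  35.59] |t| 0.105 |r| 49.3
-30 [ 0.522 -0.143  0.241] [ 0.79  0.32  0.11  2.08 -1.3   1.51  1.89] 0.0 0.0
delta mm [-44.9 -91.3  22.8] deg [-29.59 -20.73  74.31] |t| 0.104 |r| 82.6
-60 [ 0.539 -0.151  0.239] [ 0.76  0.35  0.13  2.05 -1.32  1.51  1.36] 0.0 0.0
delta mm [ -58.3 -104.8   23. ] deg [-36.45 -13.28 103.19] |t| 0.122 |r| 110.2
-90 [ 0.558 -0.167  0.235] [ 0.73  0.4   0.16  1.99 -1.33  1.52  0.83] 0.0 0.0
delta mm [ -73.4 -125.    20.4] deg [-42.61  -3.74 131.82] |t| 0.146 |r| 138.6
```

{"method": "carry_out", "body": {"deltas": "1 -0.007 -0.024 0 -5 -7 9; 1 -0.014 -0.048 0 -10 -14 18; 1 -0.021 -0.072 0.005 -15 -21 27; 1 -0.03 -0.097 0.01 -19.6 -28 36; 1 -0.03 -0.097 0.01 -19.6 -28 36; 1 -0.03 -0.097 0.01 -19.6 -28 36; 1 -0.03 -0.097 0.01 -19.6 -28 36; 1 -0.03 -0.097 0.01 -19.6 -28 36"}}

```text
clock: 5.75
tool_pos: [0.4857, -0.1329, 0.26]
orientation: [[-0.895, -0.106, 0.432], [0.26, 0.664, 0.701], [-0.362, 0.74, -0.567]]
wrist_force: [1.0, 0.2, -4.0]
grip_width: 0.0481
```

```bash
python3 - <<'E'
from h import *; from kin import *
st(); np.set_printoptions(precision=3,suppress=True)
print("boxz",-np.array(robot.get_obs()["orientation"])[:,0],"boxx",np.array(robot.get_obs()["orientation"])[:,2])
p,R=pour(8,.24,tilt=15,d=D5); delta(p,R)
E
```

```text
t 5.75 q [ 0.25  0.17  0.62  1.96 -0.99  1.55  2.65] p [ 0.4857 -0.1329  0.26  ] F [ 1.   0.2 -4. ] w 0.0481
boxz [ 0.895 -0.26   0.362] boxx [ 0.432  0.701 -0.567]
delta mm [-15.6 -32.6  20. ] deg [-15.94 -14.9   22.21] |t| 0.041 |r| 31.1
```

{"method": "carry_out", "body": {"deltas": "1 -0.004 -0.008 0.005 -4 -4 5.5; 1 -0.008 -0.016 0.01 -8 -8 11; 1 -0.012 -0.024 0.015 -12 -12 17; 1 -0.0156 -0.0326 0.02 -16 -15 22; 1 -0.0156 -0.0326 0.02 -16 -15 22; 1 -0.0156 -0.0326 0.02 -16 -15 22; 1 -0.0156 -0.0326 0.02 -16 -15 22"}}

```text
clock: 6.33
tool_pos: [0.5119, -0.1446, 0.2314]
orientation: [[-0.76, 0.063, 0.647], [0.634, 0.288, 0.717], [-0.141, 0.956, -0.258]]
wrist_force: [0.4, 0.1, -3.3]
grip_width: 0.0483
```

```bash
python3 - <<'E'
from h import *; from kin import *
st(); np.set_printoptions(precision=3,suppress=True)
R0=np.array(robot.get_obs()["orientation"]); print("boxz",-R0[:,0],"boxx",R0[:,2])
o=robot.get_obs(); ref=(np.array(o["tool_pos"]),R0)
for t,zm in [(8,.24),(-20,.21),(-50,.19),(-80,.18),(-95,.18)]:
    p,R=pour(t,zm,tilt=15,d=D5); delta(p,R)
E
```

```text
t 6.33 q [ 0.45  0.38  0.54  2.1  -1.35  1.66  2.63] p [ 0.5119 -0.1446  0.2314] F [ 0.4  0.1 -3.3] w 0.0483
boxz [ 0.76  -0.634  0.141] boxx [ 0.647  0.717 -0.258]
delta mm [ 0.3 -1.2  0.3] deg [ 0.03 -0.05  0.42] |t| 0.001 |r| 0.4
delta mm [-1.5 -6.4  8. ] deg [ 0.02 -0.06 28.42] |t| 0.01 |r| 28.4
delta mm [-16.5  -6.7  13.2] deg [ 0.01 -0.06 58.42] |t| 0.022 |r| 58.4
delta mm [-39.9  -8.9  15.8] deg [-0.01 -0.07 88.42] |t| 0.044 |r| 88.4
delta mm [-52.9 -10.2  15.8] deg [ -0.02  -0.07 103.42] |t| 0.056 |r| 103.4
```

{"method": "carry_out", "body": {"deltas": "1 0 -0.002 0.003 0 0 7.1; 1 0 -0.003 0.005 0 0 14.2; 1 0 -0.005 0.007 0 0 21.3; 1 -0.001 -0.006 0.008 0 0 28.4; 1 -0.003 -0.006 0.01 0 0 35.5; 1 -0.007 -0.006 0.011 0 0 42.6; 1 -0.011 -0.006 0.012 0 0 49.7; 1 -0.016 -0.007 0.013 0 0 56.8"}}

```text
clock: 7.0
tool_pos: [0.5331, -0.1472, 0.2263]
orientation: [[-0.364, 0.67, 0.647], [0.587, -0.374, 0.718], [0.723, 0.641, -0.257]]
wrist_force: [0.3, -0.5, -3.2]
grip_width: 0.0481
```

```bash
python3 - <<'E'
from h import *
st()
for t,zm in [(-70,.185),(-80,.18),(-95,.18)]:
    p,R=pour(t,zm,tilt=15,d=D5); delta(p,R)
E
```

```text
t 7.0 q [ 0.4   0.42  0.58  2.07 -1.4   1.67  1.64] p [ 0.5331 -0.1472  0.2263] F [ 0.3 -0.5 -3.2] w 0.0481
delta mm [-8.8 12.   1.3] deg [-0.03 -0.13 21.59] |t| 0.015 |r| 21.6
delta mm [-16.3  16.6   2.6] deg [-0.04 -0.12 31.59] |t| 0.023 |r| 31.6
delta mm [-24.6  26.7   2.6] deg [-0.06 -0.12 46.59] |t| 0.036 |r| 46.6
```

{"method": "carry_out", "body": {"deltas": "1 -0.003 0.004 0.001 0 0 7.1; 1 -0.006 0.008 0.001 0 0 14.2; 1 -0.009 0.012 0.001 0 0 21.6; 1 -0.014 0.015 0.002 0 0 28.7; 1 -0.02 0.021 0.003 0 0 36; 1 -0.024 0.026 0.003 0 0 43; 1 -0.0246 0.0267 0.0026 0 0 46.6; 1 -0.0246 0.0267 0.0026 0 0 46.6"}}

```text
clock: 7.67
tool_pos: [0.5617, -0.17, 0.2248]
orientation: [[0.235, 0.726, 0.647], [0.133, -0.683, 0.718], [0.963, -0.082, -0.257]]
wrist_force: [-0.6, 0.1, -2.8]
grip_width: 0.0483
```

```bash
python3 - <<'E'
from h import *
st(); F=np.mean([robot.get_obs()["wrist_force"] for _ in range(3)],0); print(F)
im,d,W=pts("side"); a=cv2.resize(im[150:290,230:370],None,fx=4,fy=4,interpolation=cv2.INTER_CUBIC); cv2.imwrite("pics/pour.png",a)
E
```

```text
t 7.67 q [ 0.38  0.49  0.59  1.99 -1.44  1.69  0.8 ] p [ 0.5617 -0.17    0.2248] F [-0.6  0.1 -2.8] w 0.0483
[-0.61997827  0.06711687 -2.76906019]
```

View pics/pour.png

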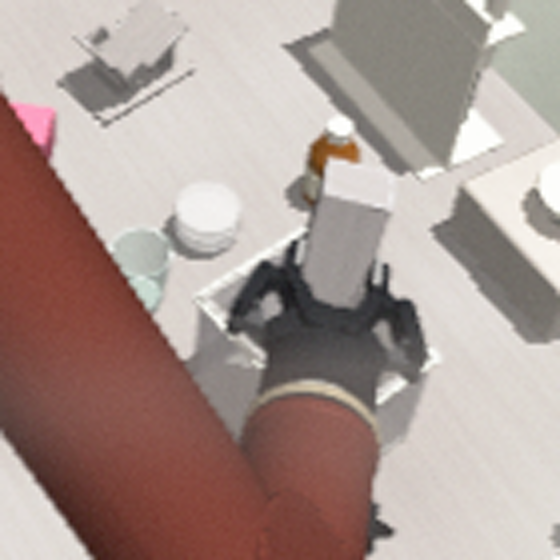

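The pour view shows the box inverted over the bin, held between the fingers. I'll wait a moment, then look for the coupons through the clear sides with the wrist camera.

{"method": "carry_out", "body": {"deltas": "1 0 0 0 0 0 0; 1 0 0 0 0 0 -5; 1 0 0 0 0 0 -5; 1 0 0 0 0 0 0; 1 0 0 0 0 0 0; 1 0 0 0 0 0 0"}}

```text
clock: 8.22
tool_pos: [0.561, -0.1702, 0.2234]
orientation: [[0.234, 0.724, 0.648], [0.132, -0.684, 0.717], [0.963, -0.082, -0.256]]
wrist_force: [-0.9, 0.4, -3.0]
grip_width: 0.048
```

```bash
python3 - <<'E'
from h import *
st()
im,d,W=pts("wrist"); s,_,_=pts("side"); c=np.zeros((384,790,3),np.uint8); c[:,:512]=im; c[:278,515:785]=cv2.resize(s[200:280,270:348],(270,278),interpolation=cv2.INTER_CUBIC); cv2.imwrite("pics/wr5.png",c)
E
```

```text
t 8.22 q [ 0.39  0.49  0.59  1.99 -1.44  1.69  0.81] p [ 0.561  -0.1702  0.2234] F [-0.9  0.4 -3. ] w 0.048
```

View pics/wr5.png

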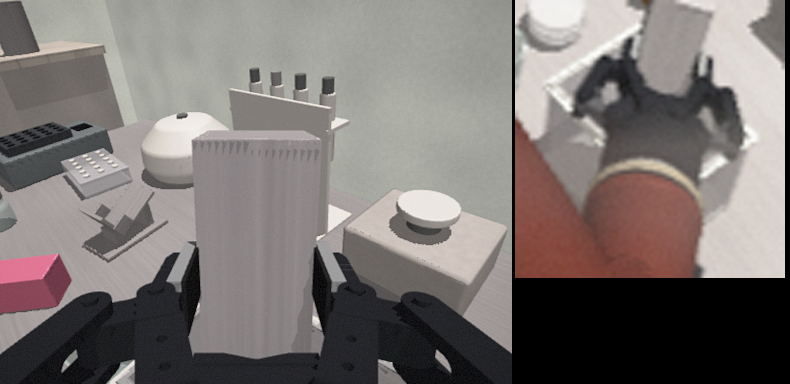

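{"method": "carry_out", "body": {"deltas": "1 0.002 -0.004 -0.001 0 0 -7; 1 0.006 -0.01 -0.001 0 0 -14; 1 0.01 -0.014 -0.001 0 0 -21; 1 0.015 -0.018 -0.001 0 0 -28; 1 0.02 -0.022 -0.001 0 0 -35; 1 0.022 -0.026 -0.002 0 0 -42; 1 0.025 -0.028 -0.008 0 0 -46.6; 1 0.025 -0.028 -0.012 0 0 -46.6"}}

```text
clock: 8.98
tool_pos: [0.5385, -0.1564, 0.2535]
orientation: [[-0.369, 0.666, 0.649], [0.589, -0.372, 0.717], [0.719, 0.647, -0.255]]
wrist_force: [-0.5, -1.0, -2.4]
grip_width: 0.0483
```

```bash
python3 - <<'E'
from h import *
st()
p,R=pour(8,.25,tilt=15,d=D5); delta(p,R)
E
```

```text
t 8.98 q [ 0.4   0.39  0.57  2.03 -1.39  1.67  1.58] p [ 0.5385 -0.1564  0.2535] F [-0.5 -1.  -2.4] w 0.0483
delta mm [  7.3 -30.8  -5.4] deg [ 2.100e-01 -4.000e-02 -5.604e+01] |t| 0.032 |r| 56.0
```

{"method": "carry_out", "body": {"deltas": "1 0.001 -0.004 -0.001 0 0 -7; 1 0.002 -0.008 -0.002 0 0 -14; 1 0.003 -0.012 -0.002 0 0 -21; 1 0.004 -0.016 -0.003 0 0 -28; 1 0.005 -0.02 -0.004 0 0 -35; 1 0.006 -0.024 -0.005 0 0 -42; 1 0.007 -0.028 -0.005 0 0 -49; 1 0.0073 -0.031 -0.005 0 0 -56"}}

```text
clock: 9.65
tool_pos: [0.512, -0.1444, 0.2391]
orientation: [[-0.758, 0.069, 0.649], [0.639, 0.279, 0.717], [-0.132, 0.958, -0.256]]
wrist_force: [-0.4, -0.3, -3.4]
grip_width: 0.0482
```

```bash
python3 - <<'E'
from h import *
st(); g=np.load("grasp.npz")
p0=np.array([.53,-.02,.29]); delta(p0,g["R"])
E
```

```text
t 9.65 q [ 0.46  0.36  0.53  2.1  -1.35  1.65  2.61] p [ 0.512  -0.1444  0.2391] F [-0.4 -0.3 -3.4] w 0.0482
delta mm [59.1 84.8 87.8] deg [ 52.83  13.3  -53.04] |t| 0.136 |r| 76.0
```

{"method": "carry_out", "body": {"deltas": "1 0.004 0.008 0 4.5 2 -4; 1 0.008 0.016 0.004 9 4 -8; 1 0.014 0.024 0.012 14 6 -12; 1 0.02 0.032 0.022 19 8 -16; 1 0.026 0.04 0.032 24 9 -20; 1 0.032 0.048 0.042 29 10 -25; 1 0.04 0.056 0.052 34 11 -30; 1 0.047 0.065 0.062 39 12 -36"}}

```text
clock: 10.32
tool_pos: [0.5218, -0.0513, 0.2814]
orientation: [[-0.881, -0.072, 0.467], [0.116, 0.925, 0.361], [-0.458, 0.373, -0.807]]
wrist_force: [0.3, 1.5, -4.7]
grip_width: 0.0484
```

```bash
python3 - <<'E'
from h import *
st(); g=np.load("grasp.npz"); print(np.round(robot.get_obs()["orientation"],2).tolist())
p0=np.array([.53,-.02,.29]); delta(p0,g["R"])
E
```

```text
t 10.32 q [ 0.1  -0.23  0.25  2.05 -0.56  1.03  2.13] p [ 0.5218 -0.0513  0.2814] F [ 0.3  1.5 -4.7] w 0.0484
[[-0.88, -0.07, 0.47], [0.12, 0.93, 0.36], [-0.46, 0.37, -0.81]]
delta mm [-7.5 31.6  8.2] deg [ 15.69   0.65 -16.21] |t| 0.034 |r| 22.6
```

```bash
python3 - <<'E'
from h import *
g=np.load("grasp.npz"); delta([.57,.15,.27],g["R"])
E
```

```text
delta mm [-14.  178.5 104.4] deg [ 15.69   0.65 -16.21] |t| 0.207 |r| 22.6
```

{"method": "carry_out", "body": {"deltas": "1 -0.002 0.025 0.015 3 0.1 -3; 1 -0.004 0.05 0.03 6 0.2 -6; 1 -0.006 0.08 0.045 9 0.4 -9; 1 -0.008 0.11 0.06 12 0.5 -12; 1 -0.01 0.14 0.08 14 0.6 -14; 1 -0.014 0.178 0.104 15.7 0.65 -16.2; 1 -0.014 0.178 0.104 15.7 0.65 -16.2; 1 -0.014 0.178 0.104 15.7 0.65 -16.2"}}

```text
clock: 10.98
tool_pos: [0.568, 0.1532, 0.2682]
orientation: [[-0.852, -0.192, 0.487], [-0.162, 0.981, 0.103], [-0.498, 0.009, -0.867]]
wrist_force: [0.2, -1.9, -3.6]
grip_width: 0.0481
```

```bash
python3 - <<'E'
from h import *
st(); g=np.load("grasp.npz")
T,_,_=pts("top"); s,_,_=pts("side"); w,_,_=pts("wrist")
c=np.zeros((590,800,3),np.uint8)
c[:290,:400]=cv2.resize(T[145:210,280:370],(400,290),interpolation=cv2.INTER_CUBIC)
c[:290,405:795]=cv2.resize(s[200:285,260:374],(390,290),interpolation=cv2.INTER_CUBIC)
c[295:585,:386]=cv2.resize(w,(386,290)); c[295:585,405:795]=cv2.resize(s[85:205,180:340],(390,290),interpolation=cv2.INTER_CUBIC)
cv2.imwrite("pics/chk.png",c)
delta(g["p"],g["R"]); 
E
```

```text
t 10.98 q [ 0.04 -0.19 -0.38  1.99  0.01  0.8   1.4 ] p [0.568  0.1532 0.2682] F [ 0.2 -1.9 -3.6] w 0.0481
delta mm [ 35.2  67.7 213.1] deg [ 0.22 -0.22 -0.28] |t| 0.226 |r| 0.4
```

View pics/chk.png

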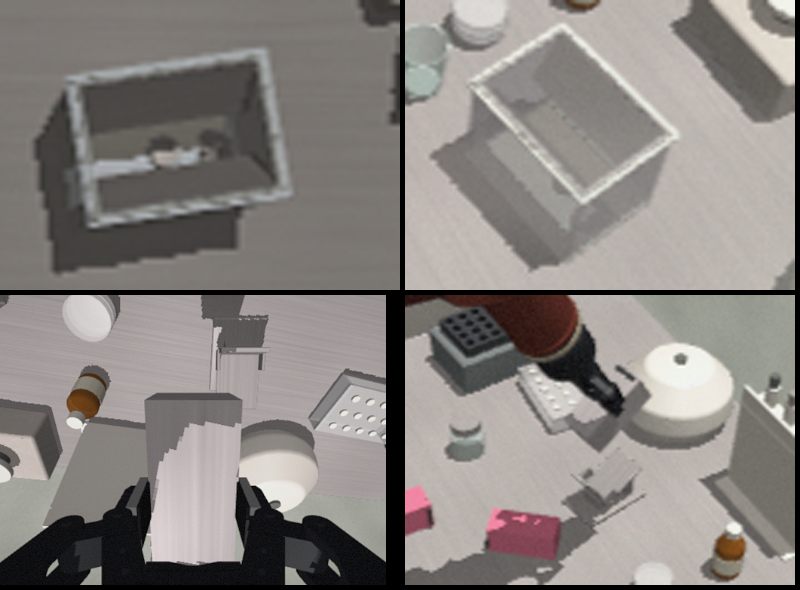

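Check picture: the box is held square and the rest is clear. Dark disc-like shapes show through the bin slot at (163,150) and (212,140) in the top-left panel, and nothing is on the slopes or the bench. One before/after close-up to count them.

```bash
python3 - <<'E'
from h import *
T=[pts("top") for _ in range(4)]
a=cv2.imread("pics/top0.png")[160:200,293:345]; b=np.mean([t[0].astype(float) for t in T],0)[160:200,293:345].astype(np.uint8)
f=lambda x:cv2.convertScaleAbs(cv2.resize(x,(395,304),interpolation=cv2.INTER_NEAREST),alpha=1.7)
s0=cv2.imread("pics/side0.png"); S=[pts("side") for _ in range(2)]; s1=S[0][0]
g=lambda x:cv2.convertScaleAbs(cv2.resize(x[208:275,272:345],(395,290),interpolation=cv2.INTER_CUBIC),alpha=1.4)
cv2.imwrite("pics/slot.png",np.vstack([np.hstack([f(a),f(b)]),np.hstack([g(s0),g(s1)])]))
# new things on the bench anywhere (side cam diff in height)
W0=np.load("side0.npy"); W1=np.nanmean([x[2] for x in S],0); 
z0=np.load("top0.npy")[...,2]; z1=np.nanmedian([t[2][...,2] for t in T],0)
np.set_printoptions(linewidth=220,suppress=True)
print((z1[172:190,297:341:2]*1000).round()); 
F=[]
for _ in range(10): imaging.read_camera("top"); F.append(robot.get_obs()["wrist_force"])
print("F",np.mean(F,0),np.std(F,0))
E
```

```text
[[129. 130.  92.  91.  90.  90.  89.  84.  83.  82.  84.  77.   5.   1.   3.   6.   6.   8.  33.  62.  87. 114.]
 [128. 128.  88.  86.  86.  84.  84.  80.   6.   4.   6.   6.   6.   4.   5.   5.   5.   5.  33.  63.  87. 112.]
 [129. 131.  81.  83.  81.   4.   3.   6.   7.   4.   5.   6.   5.   4.   5.  11.   8.   5.  30.  59.  85. 111.]
 [128. 130.   4.   4.   7.   5.   6.   6.   3.   5.  12.   9.   3.   4.   4.   8.  12.   9.  26.  54.  82. 109.]
 [124. 133.   5.   7.   5.   4.   5.   7.   7.  12.  12.   7.   4.   3.  10.  10.   8.   8.  24.  54.  81. 105.]
 [ 97. 132.   5.   2.   2.   8.   3.   5.   8.   9.  10.   9.   7.   6.  11.  10.  13.  10.  22.  51.  79. 103.]
 [ 97. 130.   6.   5.   6.   3.   4.   4.   5.  11.  15.  11.   6.   6.  11.  17.  18.  18.  21.  49.  76. 102.]
 [ 90. 132.   7.   6.   5.   6.   3.   5.   3.  14.  10.  11.   6.   6.   4.  21.  18.  15.  17.  48.  71. 100.]
 [ 88. 127.   2.   6.   6.   7.   6.   7.   4.  10.  11.  12.   6.   6.   7.  14.  17.  15.  83.  84.  86.  98.]
 [ 82. 127.   8.   5.   6.   6.   2.   7.   6.  10.  10.  11.   4.   6.  82.  82.  
[... 355 characters left out ...]
8. 112. 113.]
 [ 66. 130. 129.  84.  88.  87.  91.  94.  95.  99. 100. 103. 103. 105. 106. 108. 112. 108. 114. 117. 117. 120.]
 [ 62. 128. 130.  93.  91.  96.  97. 100. 103. 105. 105. 109. 107. 113. 114. 114. 118. 117. 122. 121. 122. 126.]
 [ 58. 125. 131.  98.  99. 103. 104. 107. 110. 110. 112. 112. 116. 116. 119. 122. 125. 125. 126. 130. 129. 130.]
 [ 55. 127. 132. 104. 104. 111. 111. 114. 112. 115. 120. 119. 122. 125. 126. 128. 131. 129. 131. 133. 131. 131.]
 [ 52. 125. 130. 109. 112. 115. 115. 120. 120. 123. 124. 126. 129. 130. 131. 132. 132. 131. 129. 131. 128. 130.]]
F [-0.14528199  0.33840069 -2.98631306] [0.74361079 0.2268809  0.44906409]<stdin>:9: RuntimeWarning: Mean of empty slice
```

View pics/slot.png

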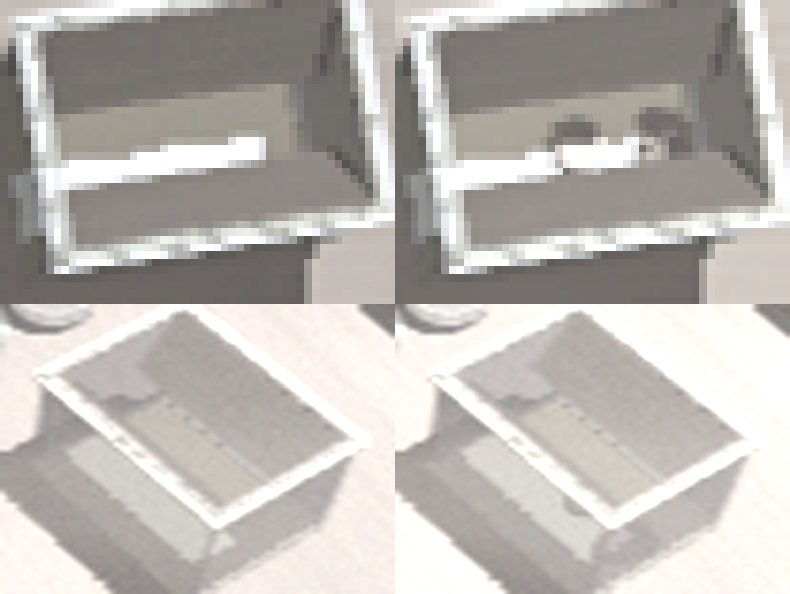

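Through the slot there is one disc lying at ~10 mm, and to its right a second at ~10 mm with a third on top at ~18 mm. That makes all three, and the held weight of 3.0 N fits an empty box. Now returning it.

{"method": "carry_out", "body": {"deltas": "1 0.008 0.017 0.02 0 0 0; 1 0.016 0.034 0.05 0 0 0; 1 0.024 0.05 0.08 0.1 -0.1 -0.2; 1 0.033 0.068 0.11 0.2 -0.2 -0.3; 1 0.033 0.068 0.135 0.2 -0.2 -0.3; 1 0.033 0.068 0.143 0.2 -0.2 -0.3; 1 0.033 0.068 0.143 0.2 -0.2 -0.3; 1 0.033 0.068 0.143 0.2 -0.2 -0.3"}}

```text
clock: 12.6
tool_pos: [0.5985, 0.2251, 0.1292]
orientation: [[-0.849, -0.19, 0.493], [-0.163, 0.982, 0.098], [-0.503, 0.003, -0.864]]
wrist_force: [0.2, 0.2, -2.4]
grip_width: 0.0481
```

```bash
python3 - <<'E'
from h import *
st(); g=np.load("grasp.npz"); delta(g["p"],g["R"])
E
```

```text
t 12.6 q [-0.    0.08 -0.54  2.07  0.41  0.54  0.93] p [0.5985 0.2251 0.1292] F [ 0.2  0.2 -2.4] w 0.0481
delta mm [ 3.3 -1.5 70.1] deg [0.07 0.04 0.18] |t| 0.07 |r| 0.2
```

{"method": "carry_out", "body": {"deltas": "1 0.001 -0.0015 0.02 0 0 0.2; 1 0.001 -0.0015 0.038 0 0 0.2; 1 0.001 -0.0015 0.05 0 0 0.2; 1 0.001 -0.0015 0.058 0 0 0.2; 1 0.001 -0.0015 0.063 0 0 0.2; 1 0.001 -0.0015 0.063 0 0 0.2"}}

```text
clock: 13.1
tool_pos: [0.6297, 0.2294, 0.075]
orientation: [[-0.849, -0.187, 0.495], [-0.159, 0.982, 0.098], [-0.504, 0.004, -0.863]]
wrist_force: [-0.4, -0.3, -2.6]
grip_width: 0.0481
```

```bash
python3 - <<'E'
from h import *
st(); g=np.load("grasp.npz"); delta(g["p"],g["R"]); print(np.array(robot.get_obs()["orientation"]).T@robot.get_obs()["wrist_force"])
E
```

```text
t 13.1 q [-0.06  0.22 -0.48  2.05  0.61  0.46  0.76] p [0.6297 0.2294 0.075 ] F [-0.4 -0.3 -2.6] w 0.0481
delta mm [3.2 0.3 7.5] deg [ 0.04  0.14 -0.03] |t| 0.008 |r| 0.1
[ 1.69769163 -0.25918851  2.01314502]
```

{"method": "carry_out", "body": {"deltas": "1 0.001 0 0.003 0 0 0; 1 0.001 0 0.005 0 0 0; 1 0.001 0 0.0065 0 0 0; 1 0.001 0 0.007 0 0 0; 1 0.001 0 0.007 0 0 0"}}

```text
clock: 13.52
tool_pos: [0.6322, 0.2302, 0.0687]
orientation: [[-0.848, -0.188, 0.495], [-0.16, 0.982, 0.098], [-0.505, 0.004, -0.863]]
wrist_force: [-1.7, -0.6, -0.4]
grip_width: 0.0483
```

```bash
python3 - <<'E'
from h import *
st(); g=np.load("grasp.npz"); delta(g["p"],g["R"]); print(np.array(robot.get_obs()["orientation"]).T@robot.get_obs()["wrist_force"])
E
```

```text
t 13.52 q [-0.07  0.23 -0.47  2.05  0.63  0.45  0.74] p [0.6322 0.2302 0.0687] F [-1.7 -0.6 -0.4] w 0.0483
delta mm [2.3 0.  0.7] deg [0.05 0.16 0.  ] |t| 0.002 |r| 0.2
[ 1.73709492 -0.22946563 -0.53291473]
```

{"method": "carry_out", "body": {"deltas": "1 0.001 0 0.0005 0 0 0; 1 0.002 0 0.0005 0 0 0; 1 0.0025 0 0.0005 0 0 0; 1 0.003 0 0.0005 0 0 0; 1 0.003 0 0.0005 0 0 0"}}

```text
clock: 13.93
tool_pos: [0.6301, 0.2302, 0.0671]
orientation: [[-0.848, -0.188, 0.496], [-0.16, 0.982, 0.099], [-0.505, 0.004, -0.863]]
wrist_force: [-1.7, 0.1, 5.5]
grip_width: 0.0485
```

```bash
python3 - <<'E'
from h import *
st(); g=np.load("grasp.npz"); delta(g["p"],g["R"]); print(np.array(robot.get_obs()["orientation"]).T@robot.get_obs()["wrist_force"])
E
```

```text
t 13.93 q [-0.07  0.23 -0.47  2.06  0.64  0.44  0.73] p [0.6301 0.2302 0.0671] F [-1.7  0.1  5.5] w 0.0485
delta mm [-0.3 -0.4  0.4] deg [0.09 0.21 0.01] |t| 0.001 |r| 0.2
[-1.32776428  0.4836681  -5.57566987]
```

{"method": "carry_out", "body": {"deltas": "1 0.0005 0 0.0003 0 0 0; 1 0.001 0 0.0003 0 0 0; 1 0.0015 0 0.0003 0 0 0; 1 0.0015 0 0.0003 0 0 0"}}

```text
clock: 14.27
tool_pos: [0.6301, 0.2302, 0.067]
orientation: [[-0.847, -0.188, 0.497], [-0.16, 0.982, 0.099], [-0.507, 0.005, -0.862]]
wrist_force: [4.6, 0.7, 5.0]
grip_width: 0.0482
```

```bash
python3 - <<'E'
from h import *
st(); g=np.load("grasp.npz"); delta(g["p"],g["R"]); print(np.array(robot.get_obs()["orientation"]).T@robot.get_obs()["wrist_force"])
E
```

```text
t 14.27 q [-0.07  0.23 -0.47  2.06  0.64  0.44  0.73] p [0.6301 0.2302 0.067 ] F [4.6 0.7 5. ] w 0.0482
delta mm [-0.3 -0.4  0.3] deg [ 0.11  0.32 -0.01] |t| 0.001 |r| 0.3
[-6.55740667 -0.18312845 -1.92762373]
```

Foot contact is firm at −6.6 N along the box axis with no further travel, so the box is home. Releasing and backing straight off.

{"method": "carry_out", "body": {"deltas": "-0.3 0.0005 0 0.0003 0 0 0; -0.5 0.0005 0 0.0003 0 0 0; -1 0.0005 0 0.0003 0 0 0; -1 0.0005 0 0.0003 0 0 0; -1 0.0005 0 0.0003 0 0 0; -1 0 0 0 0 0 0; -1 0 0 0 0 0 0; -1 0 0 -0.003 0 0 0"}}

```text
clock: 14.93
tool_pos: [0.6267, 0.2291, 0.0672]
orientation: [[-0.849, -0.187, 0.494], [-0.16, 0.982, 0.098], [-0.503, 0.004, -0.864]]
wrist_force: [-0.3, 0.0, 0.3]
grip_width: 0.0854
```

{"method": "carry_out", "body": {"deltas": "-1 0 0 -0.01 0 0 0; -1 0 0 -0.03 0 0 0; -1 0 0 -0.06 0 0 0; -1 0 0 -0.09 0 0 0; -1 0 0 -0.12 0 0 0; -1 0 0 -0.15 0 0 0; -1 0 0 -0.16 0 0 0; -1 0 0 -0.16 0 0 0"}}

```text
clock: 15.6
tool_pos: [0.5484, 0.214, 0.2094]
orientation: [[-0.846, -0.188, 0.499], [-0.16, 0.982, 0.099], [-0.508, 0.004, -0.861]]
wrist_force: [1.4, 0.2, 0.4]
grip_width: 0.0855
```

```bash
python3 - <<'E'
from h import *
st(); im,d,W=pts("wrist"); fitbox(W); s,_,_=pts("side")
W0=np.load("wr1.npy"); fitbox(W0)
c=np.zeros((384,790,3),np.uint8); c[:,:512]=im; c[:278,515:785]=cv2.resize(s[130:190,235:293],(270,278),interpolation=cv2.INTER_CUBIC); cv2.imwrite("pics/end.png",c)
E
```

```text
t 15.6 q [ 0.04 -0.14 -0.55  2.08  0.15  0.68  1.14] p [0.5484 0.214  0.2094] F [1.4 0.2 0.4] w 0.0855
n 7165 plane yaw 10.706444333223123 u0 0.5983454113779193 rect 0.04659862071275711 0.10832737386226654 0.11637504398822784 0.060886919498443604 0.4214261770248413
centreline yaw 10.665549931024046 width 0.04588184163166835 end pct [-0.0100968  0.1024698]
face mid (z=52.5) [0.61248028 0.22603561] height 0.09705
n 7618 plane yaw 10.999153045250983 u0 0.5941621525154998 rect 0.05172019451856613 0.10681438446044922 0.060971956700086594 0.11717849969863892 88.26487731933594
centreline yaw 10.762984918462903 width 0.045868280331057214 end pct [-0.00515755  0.1076657 ]
face mid (z=52.5) [0.60717082 0.22857083] height 0.09705
```

View pics/end.png

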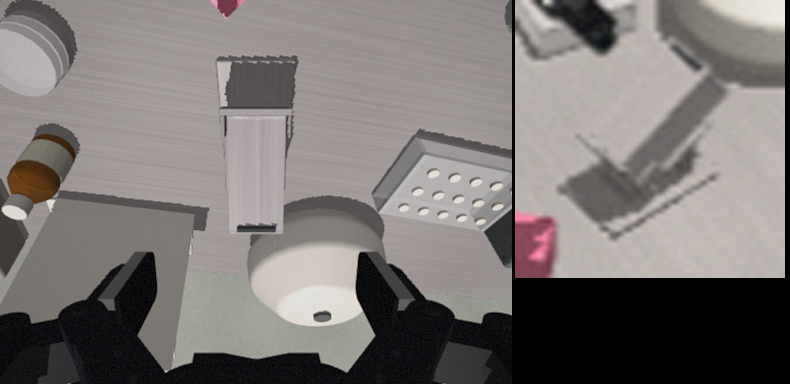

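End view: the box sits in the rest as at the start, with its face at columns 225–290, the tab at (257,229) and the lid shut. The fitted plane differs by about 2 mm, so I'll check that against the table height to separate camera bias from a real offset.

```bash
python3 - <<'E'
from h import *
W0=np.load("wr1.npy"); im,d,W1=pts("wrist"); s,_,S1=pts("side"); S0=np.load("side0.npy")
for W in (W0,W1):
    print("table",np.nanmedian(W[20:50,320:480,2]),"base plate",np.nanmedian(W[75:95,250:275,2]))
    P=W.reshape(-1,3); P=P[np.isfinite(P[:,0])]; n=boxR(np.radians(10.7))
    k=W[130:215,235:275].reshape(-1,3); k=k[np.isfinite(k[:,0])]; print("face normal offset mm",1000*np.median(k@-n[:,0]), "tilt slope", np.polyfit(k@n[:,2],k@-n[:,0],1)[0])
d=np.abs(cv2.cvtColor(s,6).astype(int)-cv2.cvtColor(cv2.imread("pics/side0.png"),6).astype(int))
print("side diff around rest, mean", d[135:180,245:285].mean())
st()
E
```

```text
table 0.0008400213405704848 base plate 0.008694193479880624
face normal offset mm -235.5555480222718 tilt slope -0.0007075303387732681
table -0.0003716774378415555 base plate 0.007431208679463813
face normal offset mm -236.91650570136497 tilt slope -0.0035117322978243217
side diff around rest, mean 9.562222222222223
t 15.8 q [ 0.04 -0.13 -0.55  2.08  0.15  0.68  1.14] p [0.5476 0.2132 0.2041] F [-0.7  0.1 -0.2] w 0.0852
```

The table and base plate shifted by the same −1.2 mm in the camera reading, so it is camera bias and the box is home. Handing in.

```bash
python3 -c "
from workcell import robot
print(robot.hand_in())"
```

```text
the job is handed in; nothing more can be done
None
```

I took the box out of the rest and turned it over above the bin until all three coupons were out. I then turned it upright, put it back in the rest with its lid shut, let go, and handed the job in at about 15.8 s.

Last checks:
- **Coupons:** depth through the bin slot fits three discs in the chamber, two at about 10 mm and one on top at about 18 mm. Nothing showed on the funnel slopes or the bench in the views I took. The held weight afterwards was about 3.0 N, which fits an empty box. I never saw inside the box or saw the coupons fall.
- **Box back home:** pushing towards the foot met 6.6 N with no further travel. The tool was within 0.6 mm of its position when I grasped the box. The final wrist view matches the first, with the lid shut.
- **Readings that disagreed:** the box's face first seemed about 2 mm lower than before. Checked directly it was 1.4 mm, and the table and the rest's base plate read 1.2 mm lower too, so I took it as camera bias. The side view around the rest differed from the start picture by about 10 grey levels on average, and I did not look into it.
- **Gripper:** it was open and about 14 cm clear of the box when I handed in.

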